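# Lock a holding fixture through its L-shaped gate

### The arm

A 7-joint arm with a two-finger parallel gripper is mounted at the origin on the work surface. World frame = base frame: x ahead of the robot, y to its left, z up, the work surface at z = 0. Lengths are in mm, angles in rad, forces in N, time in s.
With the tool pointing down it reaches from about 400 to 875 mm from the base axis. Payload 4.4 kg.
Tool frame: the origin (TCP) lies where the fingers leave the gripper's body, on its centre line; the fingertips stand 73 mm ahead of it and the grasp point (between the pads) lies 54 mm ahead of it; z points along the fingers, y is the line along which they close (so a half turn about z gives the same grasp; the last joint's range is limited). The gripper opens to 85 mm and grips with 20 to 120 N. Pads are 22 mm wide; open, the fingers measure 114 mm over their backs; the gripper's body (76 mm by 85 mm) begins 54 mm behind the grasp point. The pads swing forward as they close: fully open they stand 13 mm farther back than shut.
Start: joints at [-1.189, 0.628, 0.038, 1.517, -0.027, 0.996, -0.02], TCP at [281.421, 585.934, 303.913] pointing down, gripper open.
Joint ranges: [-3.06, 3.06], [-0.37, 2.12], [-1.25, 1.32], [0.18, 2.47], [-1.1, 4.24], [0.23, 1.98], [-2.94, 2.94]. Speed limits (rad/s): [2.57, 2.57, 3.14, 3.14, 3.14, 3.14, 3.14].

### API

Orientations are given as [roll, pitch, yaw] about the fixed x, y, z axes, in that order (R = Rz(yaw) Ry(pitch) Rx(roll)).
In Python, from cell import ctrl gives the robot as it stands.
- The arm moves only by the tool send_rows, never from a script. Its argument "rows" is a list that holds one entry, the list of rows, each a list of 6 numbers: the shift along the tool's x, y, z in cm, then the turn, a rotation vector about the tool's x, y, z in rad. In form: [[[tx, ty, tz, wx, wy, wz], ...]]. A call has 1 to 10 rows; each row is the pose to reach, as a shift and turn from the pose commanded when the call began, along the tool's axes at that moment; what a row does not reach only later rows make up. A row lasts 1/10 s, in which the tool goes at most 50 mm and 8.59 degrees, less where a joint would pass 70% of its speed; a pose out of reach is approached as far as the arm can. A call with a gripper value outside its range is refused whole. "grip" is the closure in counts, from 0 (fully open) to 255 (shut), set as the call begins (left out, the last holds). The fingers move at their own pace and stop on an object; the grip force is fixed at half the most. Time passes only in rows, so rows that repeat a pose let the fingers close. It gives the time, the measured TCP pose, the force, the opening and the grip force at its end, in the units of the state.
- ctrl.read_state(): the state, without advancing time (a new reading comes with each control period).
- ctrl.get_image(name): name is "scene" or "side" or "wrist"; returns a dict with "pixels" (420x560x3 uint8, red, green, blue), "fx", "fy", "cx", "cy" (pixels), "extrinsics" (4x4, takes a point from camera to world coordinates); the wrist camera has in their place "mount" (4x4, takes a point from camera to tool coordinates, whose origin is the TCP and whose axes are the flange's). Camera axes: x right, y up, looking along -z (the intrinsics and any distortion apply to the point x, -y, -z); pixel columns grow to the right and rows downward; lengths in mm; the calibration is good to about 2 mm. A picture is of the moment at which its call begins: read the wrist's pose just before it. There is no depth.
- ctrl.finish_job(): hands the job in; it is judged then, once.
The state is a dict: "clock": time; "qpos": joint angles; "qd": joint speeds; "tau": joint torques, N m; "eef_pos": TCP position; "tool_rot": TCP orientation; "force": force on the tool from outside, world axes, zero at the start; "torque": the same for the moment, N m; "width": finger opening in mm; "gripper_force": force on a finger pad.
Only numpy, scipy, OpenCV 4.12 (cv2) and the standard library are available. Lean on these libraries where they do the work, as an engineer would, in place of code of your own. Each camera call takes 0.05 s, during which the arm holds its last target. There are 200 camera calls.

### The job

Lock the casting into the holding fixture: with the fingertips push the red knob along the long leg of the slot to its far end, then push it sideways round the corner, fully home to the closed end of the short leg beside the green field. Only push the knob from outside, never take it between the fingers, and leave the castings and everything else lying about undisturbed.

Things in the scene. Friction and masses are not known exactly. Their poses are not given: they have to be found in the camera images.
- fixture: Fixed fixture: dark steel base 310 x 180 x 12 mm with a grey gate plate, its flat top 48 mm above the bench, with an L-shaped slot 17 mm wide. Origin: on the bench under the long leg. In its frame (mm, z up) the plate covers x -80 to 60, y -37 to 62, the base x -90 to 220, y -110 to 70. The long leg runs along +x; at its far end the short leg turns to +y. Place and yaw differ each time.
- bar (a joint): Travel of the brass latch bar along the long leg (fixture's +x), in m: 0 = drawn back, knob at slot_start; about 0.070 (to 0.0715) = knob against the far end of the long leg, bar pushed out over the casting's foot. It runs under the gate plate. Dry friction about 2.5 N: it stays where it is left, no spring.
- knob (a joint): Travel of the red knob's pin across the bar, along the short leg (fixture's +y), in m: 0 = on the long leg's centre line; about 0.032 (to 0.0335) = against the closed end of the short leg. The slot walls let it cross only when the bar is within about 1.5 mm of 0.070. Dry friction about 1.5 N, no spring.
- knob_mid (a point): Mid-height of the red round knob: an upright cylinder 26 mm in diameter, reaching from 54 to 92 mm above the bench (this point is at 73 mm), on a 14 mm steel pin that passes down through the slot. It moves with joints bar and knob and cannot be lifted out.
- slot_start (a point): On the gate plate's top (48 mm above the bench): where the knob's axis is when bar = 0, knob = 0. At the start the knob stands on the long leg, 0 to 20 mm on from here.
- slot_corner (a point): On the gate plate's top: the knob's axis at the corner of the slot, 70 mm from slot_start along the fixture's +x.
- slot_end (a point): On the gate plate's top: the knob's axis at the closed end of the short leg, 32 mm from slot_corner along the fixture's +y, beside a green painted field. This is the locked position.
- casting: Loose casting in the nest at the fixture's +x end (62 mm long, 70 mm wide, 55 mm tall, rust-red with bright steel faces; underside on the base plate 12 mm above the bench). Its 10 mm foot points at the bar, which passes 4 mm above it without touching. Origin: underside. Leave alone.
- gauge: Loose steel gauge pin, 18 mm diameter, 45 mm tall, standing on the fixture's base plate on its -y side, about 60 to 110 mm in x and -85 mm in y in the fixture's frame. Origin: underside. Leave alone.
- belt: Loose rust-red sanding belt, a ring of 110 mm diameter, 35 mm tall, on the bench to the right. Leave alone.
- sleeve: Loose dark steel sleeve, 54 mm diameter, 50 mm tall, on the bench to the right. Leave alone.
- casting_b: Loose spare casting, like the other one, on the bench to the right. Leave alone.
- micrometer: Loose green and steel micrometer, about 120 mm long, 16 mm tall, lying on the bench to the left. Leave alone.
- scraper: Loose hand tool like a screwdriver lying on the bench to the left. Leave alone.

How it is judged:
By the outcome, as a careful person would: the job done as asked, in the order asked, and still so for the second after the job is handed in, with the robot touching nothing.
It also fails if it takes over 45 s, if anything falls off the work surface, if the arm or the gripper's body presses on something with over 40 N, if the wrist force passes 120 N, or if a joint passes its speed limit or range.

## Working session

There is one attempt and no reset: what is moved stays moved. The work goes in short steps, Python scripts to look and compute and a tool call to move; the robot and the scene stay as the last step left them, time stands still between calls to the robot, and variables do not carry over. Pictures are saved under pics/ and viewed, at most 10 in all, crops included, and the job is handed in when it is done.

Besides the shell and the picture viewer there is one more tool, called after "Call:" as a command line: name --argument value ..., lists and objects as JSON in quotes. send_rows: Moves the arm, as the interface text tells. Its arguments: {"type":"object","properties":{"rows":{"type":"array","items":{"type":"array","items":{"type":"array","items":{"type":"number"}}}},"grip":{"type":"number"}},"required":["rows"]}

```bash
mkdir -p pics; ls; cat > h.py <<'E'
from cell import ctrl
import numpy as np, cv2
from scipy.spatial.transform import Rotation as R
def toolT():
    s=ctrl.read_state(); T=np.eye(4); T[:3,:3]=R.from_euler('xyz',s['tool_rot']).as_matrix(); T[:3,3]=s['eef_pos']; return T
def img(name):
    T=toolT(); d=ctrl.get_image(name)
    d['E']=np.array(d['extrinsics']) if name!='wrist' else T@np.array(d['mount'])
    d['bgr']=cv2.cvtColor(np.array(d['pixels'],np.uint8),cv2.COLOR_RGB2BGR); return d
def ray(d,u,v):
    r=np.array([(u-d['cx'])/d['fx'],-(v-d['cy'])/d['fy'],-1.]); return d['E'][:3,3], d['E'][:3,:3]@r
def onz(d,u,v,z):
    o,r=ray(d,u,v); return o+r*(z-o[2])/r[2]
E
python3 - <<'E'
from h import *
s=ctrl.read_state(); print({k:np.round(v,3).tolist() for k,v in s.items()})
for n in('scene','side'):
    d=img(n); cv2.imwrite(f'pics/{n}.png',d['bgr']); print(n,[k for k in d],d['fx'],np.round(d['E'],2).tolist())
E
```

```text
pics
{'clock': 0.0, 'qpos': [-1.189, 0.629, 0.038, 1.518, -0.027, 0.996, -0.02], 'qd': [-0.001, 0.0, 0.0, -0.0, 0.001, 0.002, -0.001], 'tau': [-0.0, -56.341, 1.226, -19.344, 0.011, 0.011, 0.0], 'eef_pos': [281.202, 585.493, 303.005], 'tool_rot': [-3.14, 0.0, 2.694], 'force': [0.19, -0.646, -0.07], 'torque': [0.025, -0.028, -0.037], 'gripper_force': 0.0, 'width': 85.085}
scene ['pixels', 'fx', 'fy', 'cx', 'cy', 'extrinsics', 'E', 'bgr'] 404.6365612928676 [[-0.05, -0.72, 0.7, 1215.21], [1.0, -0.05, 0.02, 23.38], [0.02, 0.7, 0.72, 807.63], [0.0, 0.0, 0.0, 1.0]]
side ['pixels', 'fx', 'fy', 'cx', 'cy', 'extrinsics', 'E', 'bgr'] 470.5414730458366 [[0.87, 0.35, -0.36, 13.71], [-0.5, 0.58, -0.64, -909.37], [-0.01, 0.74, 0.68, 994.97], [0.0, 0.0, 0.0, 1.0]]
```

View pics/scene.png

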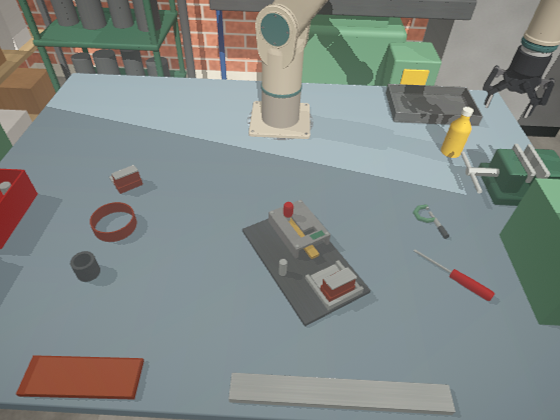

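View pics/side.png

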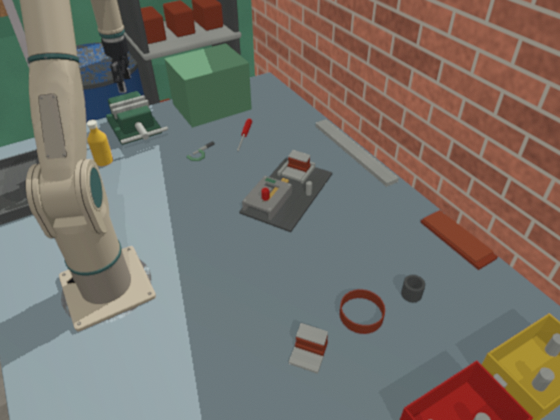

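The scene view shows the knob at about (288,209), with base corners near (242,234), (302,318) and (368,290). In the side view the knob is at (265,193).

```bash
cat >> h.py <<'E'
def redknob(d,box):
    x0,y0,x1,y1=box; h=cv2.cvtColor(d['bgr'],cv2.COLOR_BGR2HSV)
    m=((h[...,0]<8)|(h[...,0]>172))&(h[...,1]>170)&(h[...,2]>90); k=np.zeros_like(m); k[y0:y1,x0:x1]=m[y0:y1,x0:x1]
    n,l,st,c=cv2.connectedComponentsWithStats(k.astype(np.uint8)); i=1+np.argmax(st[1:,4]); return c[i],st[i]
def tri(o1,r1,o2,r2):
    A=np.c_[r1,-r2]; t=np.linalg.lstsq(A,o2-o1,rcond=None)[0]; p,q=o1+t[0]*r1,o2+t[1]*r2; return (p+q)/2,np.linalg.norm(p-q)
E
python3 - <<'E'
from h import *
a=img('scene'); b=img('side')
ca,sa=redknob(a,(270,190,310,225)); cb,sb=redknob(b,(250,180,280,210)); print(ca,sa,cb,sb)
print(tri(*ray(a,*ca),*ray(b,*cb)), onz(a,*ca,73),onz(b,*cb,73))
P=[onz(a,*p,12)[:2] for p in((242,234),(302,318),(368,290))]; print(P)
e=P[1]-P[0]; f=P[2]-P[1]; print(np.linalg.norm(e),np.linalg.norm(f),np.arctan2(e[1],e[0]),np.arctan2(-f[0],f[1]))
w=img('wrist'); print(w['fx'],w['cx'],w['cy'],np.round(w['mount'],3).tolist())
E
```

```text
[288. 202.] [287 202   3   1   3] [265.06756757 193.63513514] [262 188   7  12  74]
(array([497.40994997,  31.85615815,  85.7772706 ]), np.float64(12.119882856206404)) [478.71338375  36.54745702  73.        ] [505.5310982   37.50650668  73.        ]
[array([541.99834799, -77.75228657]), array([771.81855803,  76.90021586]), array([691.74672677, 228.80979608])]
277.0103345530596 171.7207579828897 0.592324999290861 0.4850933321496767
295.5357280555813 281.54799513846467 208.48959739276708 [[0.001, 0.96, 0.281, 71.681], [1.0, -0.001, -0.0, 1.194], [0.0, 0.281, -0.96, -69.725], [0.0, 0.0, 0.0, 1.0]]
```

Call:
send_rows --rows '[[[-4,-3,0.2,0,0,-0.08],[-8,-6.3,0.4,0,0,-0.17],[-12,-9.4,0.6,0,0,-0.25],[-16,-12.6,0.8,0,0,-0.34],[-20,-15.7,1,0,0,-0.42],[-24,-18.9,1.2,0,0,-0.51],[-28,-22,1.4,0,0,-0.6],[-32,-25.2,1.6,0,0,-0.7],[-36,-28.3,1.8,0,0,-0.8],[-39.5,-31,2,0,0,-0.9]]]' --grip 255

```text
clock: 1.25
eef_pos: [502.8, 135.8, 284.1]
tool_rot: [-3.142, 0.001, -2.685]
force: [-0.1, 0.9, -0.5]
width: 0.3
gripper_force: 0.0
```

```bash
python3 - <<'E'
from h import *
s=ctrl.read_state(); print(s['clock'],s['eef_pos'],s['tool_rot'],s['width'])
d=img('wrist'); cv2.imwrite('pics/w1.png',d['bgr'])
E
```

```text
1.25 [502.77343908 135.84206925 284.13208739] [-3.14155403e+00  5.42332182e-04 -2.68522302e+00] 0.25395548101404974
```

View pics/w1.png

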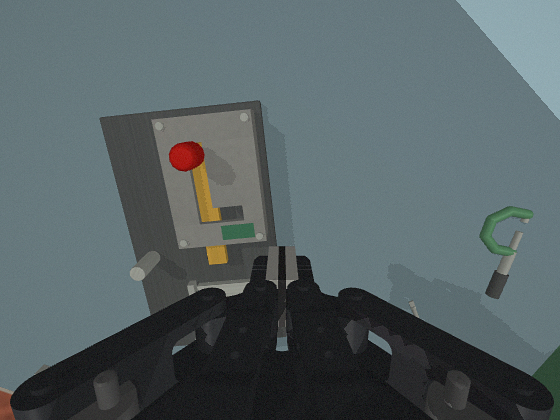

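The wrist view shows the knob at (187,156), the plate corners near (152,121), (252,109), (269,240) and (180,250), the base's back corners at (100,118) and (261,101), and the gauge at (145,266).

```bash
cat >> h.py <<'E'
def fit(F,W):
    F,W=np.array(F,float),np.array(W,float); a=F-F.mean(0); b=W-W.mean(0)
    th=np.arctan2((a[:,0]*b[:,1]-a[:,1]*b[:,0]).sum(),(a*b).sum()); M=np.array([[np.cos(th),-np.sin(th)],[np.sin(th),np.cos(th)]])
    t=W.mean(0)-M@F.mean(0); return th,t,W-(F@M.T+t)
E
python3 - <<'E'
from h import *
d=img('wrist')
g=cv2.cvtColor(d['bgr'],cv2.COLOR_BGR2GRAY)
px=[(152,121),(252,109),(269,240),(180,250),(100,118),(261,101)]
F=[(-80,-37),(-80,62),(60,62),(60,-37),(-90,-110),(-90,70)]
z=[48]*4+[12]*2
W=[onz(d,*p,h)[:2] for p,h in zip(px,z)]
th,t,r=fit(F,W); print(th,t,np.round(r,1).tolist())
th,t,r=fit(F[:4],W[:4]); print(th,t,np.round(r,1).tolist())
c,s=redknob(d,(150,120,230,190)); print(c,s)
M=np.array([[np.cos(th),-np.sin(th)],[np.sin(th),np.cos(th)]])
for z in(73,85):print(onz(d,*c,z), M.T@(onz(d,*c,z)[:2]-t))
E
```

```text
0.5542689044249044 [546.05986296  50.71525372] [[0.8, -0.3], [-0.5, 0.5], [-1.6, 0.2], [1.0, -0.6], [-0.5, -0.2], [0.7, 0.5]]
0.5583134318432676 [546.01792329  50.71813089] [[0.6, -0.1], [-0.4, 0.9], [-1.2, 0.1], [1.0, -0.9]]
[200.29381443 157.89948454] [184 144  34  30 776]
[505.84640077  38.48934523  73.        ] [-40.54974684  10.9092828 ]
[503.14359496  40.93712597  85.        ] [-41.54540329  14.41719643]
```

The arm was still settling between those two images, so I'll move closer, let it settle, and measure from a single frame.

Call:
send_rows --rows '[[[-0.3,-3,1,0,0,-0.03],[-0.6,-6,2,0,0,-0.07],[-1,-8,3,0,0,-0.1],[-1,-8,3,0,0,-0.1],[-1,-8,3,0,0,-0.1],[-1,-8,3,0,0,-0.1]]]'

```text
clock: 1.95
eef_pos: [545.6, 71.7, 254.4]
tool_rot: [3.141, 0.001, -2.588]
force: [-0.3, 0.9, 0.0]
width: 0.1
gripper_force: 0.0
```

```bash
python3 - <<'E'
from h import *
import pickle
s=ctrl.read_state(); print(s['clock'],s['eef_pos'],s['tool_rot'],np.abs(s['qd']).max())
d=img('wrist'); cv2.imwrite('pics/w2.png',d['bgr']); pickle.dump(d,open('w2.pkl','wb'))
c,st=redknob(d,(100,60,400,300)); print(c,st)
E
```

```text
1.95 [545.57412116  71.73188916 254.4115367 ] [ 3.14081963e+00  5.70943678e-04 -2.58802537e+00] 0.006240051209584752
[271.9394314  146.45982695] [257 130  31  34 809]
```

View pics/w2.png

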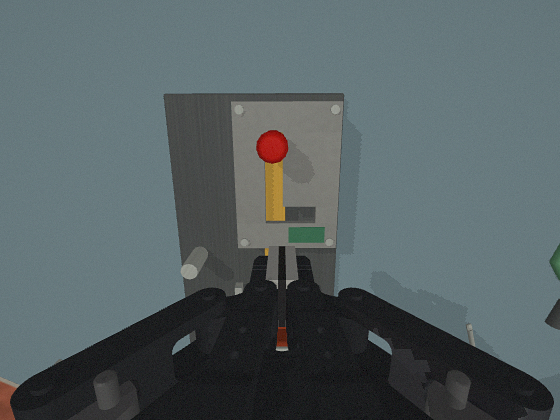

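The wrist view now shows the plate corners at (231,101), (344,101), (337,247) and (238,248), the base's back corners at (165,94) and (344,94), the knob at (272,146), the slot corner at about (275,214) and the short leg's end at about (316,214).

```bash
python3 - <<'E'
from h import *
import pickle
d=pickle.load(open('w2.pkl','rb'))
px=[(231,101),(344,101),(337,247),(238,248),(165,94),(344,94)]
F=[(-80,-37),(-80,62),(60,62),(60,-37),(-90,-110),(-90,70)]
W=[onz(d,*p,h)[:2] for p,h in zip(px,[48]*4+[12]*2)]
th,t,r=fit(F,W); print(th,t,np.round(r,1).tolist())
th4,t4,r=fit(F[:4],W[:4]); print(th4,t4,np.round(r,1).tolist())
M=np.array([[np.cos(th),-np.sin(th)],[np.sin(th),np.cos(th)]])
f=lambda p:M.T@(np.array(p)[:2]-t)
for z in(73,85,92):print('knob',f(onz(d,272,146.5,z)),onz(d,272,146.5,z))
print('slot far edge mid',f(onz(d,275,222,48)),'short end',f(onz(d,316,214,48)),'gauge top',f(onz(d,197,255,57)))
print('tcp in fixture',f(d['E'][:3,3]-0*t[0]) , f(ctrl.read_state()['eef_pos']))
E
```

```text
0.5583783657190107 [541.71799521  62.83031401] [[-0.1, -0.6], [-0.0, -0.1], [-1.1, 0.0], [0.2, -0.6], [-0.6, 1.8], [1.6, -0.5]]
0.5601928812301251 [541.46490096  62.51597867] [[0.0, -0.2], [0.3, 0.4], [-0.7, 0.3], [0.4, -0.5]]
knob [-42.94752277  -1.12297041] [505.88850305  39.1238114   73.        ]
knob [-43.88188916  -0.74217334] [504.89430185  38.95173314  85.        ]
knob [-44.42693622  -0.52004171] [504.31435115  38.85135416  92.        ]
slot far edge mid [32.12652268  0.11341787] short end [24.00822938 40.32257159] gauge top [ 63.14875453 -76.99100351]
tcp in fixture [-62.49867902   6.84502064] [8.05514124 5.52019129]
```

Fixture yaw is 0.559 and its origin is (541.6, 62.7). The knob is at fixture (-44, -1) and the slot corner at x≈23.5. Next I'll go behind the knob and come down.

Call:
send_rows --rows '[[[4,-0.3,0,0,0,0],[8,-0.6,1,0,0,0],[9.1,-0.6,4,0,0,0],[9.1,-0.6,7,0,0,0],[9.1,-0.6,10,0,0,0],[9.1,-0.6,12,0,0,0],[9.1,-0.6,12,0,0,0],[9.1,-0.6,12,0,0,0]]]'

```text
clock: 2.8
eef_pos: [471.8, 18.2, 134.5]
tool_rot: [3.141, 0.0, -2.588]
force: [0.8, -0.5, -0.6]
width: 0.2
gripper_force: 0.0
```

```bash
cat >> h.py <<'E'
TH=0.559; M=np.array([[np.cos(TH),-np.sin(TH)],[np.sin(TH),np.cos(TH)]]); T0=np.array([541.6,62.7])
def fx(p): return M.T@(np.array(p)[:2]-T0)
E
python3 - <<'E'
from h import *
s=ctrl.read_state(); print(s['clock'],fx(s['eef_pos']),s['eef_pos'],s['tool_rot'],s['force'])
d=img('wrist'); cv2.imwrite('pics/w3.png',d['bgr'])
E
```

```text
2.8 [-82.76252     -0.70542262] [471.80921759  18.20978727 134.52308591] [ 3.14142516e+00  3.03455592e-04 -2.58807917e+00] [ 0.78767065 -0.5106112  -0.55492828]
```

View pics/w3.png

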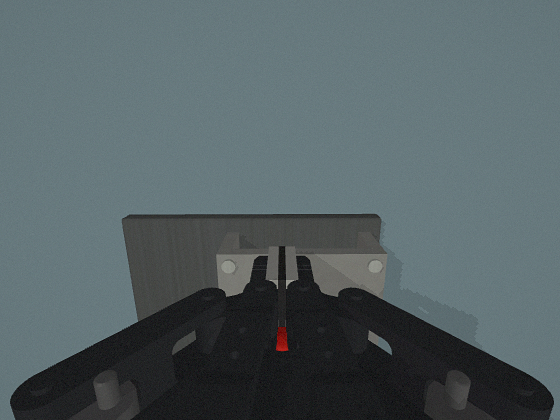

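The knob is visible in the finger gap at (282,340), dead ahead. Pushing along the long leg.

Call:
send_rows --rows '[[[-0.7,0,0,0,0,0],[-1.4,0,0,0,0,0],[-2.1,0,0,0,0,0],[-2.8,0,0,0,0,0],[-3.5,0,0,0,0,0],[-4.2,0,0,0,0,0],[-4.9,0,0,0,0,0],[-5.6,0,0,0,0,0],[-6.3,0,0,0,0,0],[-7,0,0,0,0,0]]]'

```text
clock: 3.85
eef_pos: [531.7, 54.4, 134.0]
tool_rot: [3.141, -0.0, -2.589]
force: [-3.4, -2.5, 2.1]
width: 0.2
gripper_force: 1.7
```

Call:
send_rows --rows '[[[-0.2,0,0,0,0,0],[-0.4,0,0,0,0,0],[-0.6,0,0,0,0,0],[-0.7,0,0,0,0,0],[-0.8,0,0,0,0,0],[-0.8,0,0,0,0,0]]]'

```text
clock: 4.45
eef_pos: [538.1, 58.4, 134.0]
tool_rot: [3.141, 0.0, -2.589]
force: [-2.3, -0.3, 0.5]
width: -0.0
gripper_force: 1.0
```

```bash
python3 - <<'E'
from h import *
s=ctrl.read_state(); print(s['clock'],fx(s['eef_pos']),M.T@np.array(s['force'])[:2])
for n in('side','scene'):
    d=img(n); c=(268,185) if n=='side' else (300,230)
    cv2.imwrite(f'pics/{n}2.png',cv2.resize(d['bgr'][c[1]-50:c[1]+50,c[0]-60:c[0]+60],None,fx=5,fy=5,interpolation=2))
E
```

```text
4.45 [-5.22056584 -1.82806362] [-2.12361234  1.02274297]
```

View pics/side2.png

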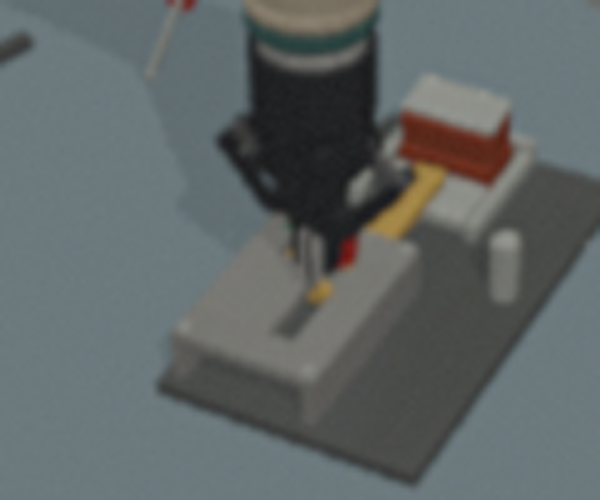

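The knob is moving ahead of the fingers and the bar now reaches over the foot. I'll creep up to the stop.

Call:
send_rows --rows '[[[-0.1,0.05,0,0,0,0],[-0.2,0.1,0,0,0,0],[-0.3,0.1,0,0,0,0],[-0.3,0.1,0,0,0,0]]]'

```text
clock: 4.95
eef_pos: [540.5, 60.5, 134.0]
tool_rot: [-3.141, 0.0, -2.59]
force: [-0.8, -2.9, 0.4]
width: 0.1
gripper_force: 1.0
```

Call:
send_rows --rows '[[[-0.1,0,0,0,0,0],[-0.2,0,0,0,0,0],[-0.2,0,0,0,0,0]]]'

```text
clock: 5.25
eef_pos: [542.1, 61.8, 134.0]
tool_rot: [-3.142, 0.0, -2.589]
force: [-1.7, -2.2, -0.3]
width: -0.2
gripper_force: 1.0
```

Call:
send_rows --rows '[[[-0.1,0,0,0,0,0],[-0.2,0,0,0,0,0],[-0.2,0,0,0,0,0]]]'

```text
clock: 5.55
eef_pos: [543.6, 62.8, 134.0]
tool_rot: [3.142, -0.0, -2.589]
force: [-1.6, -2.3, 0.4]
width: -0.4
gripper_force: 1.3
```

Call:
send_rows --rows '[[[-0.1,0,0,0,0,0],[-0.15,0,0,0,0,0],[-0.15,0,0,0,0,0]]]'

```text
clock: 5.85
eef_pos: [543.8, 62.9, 134.0]
tool_rot: [3.141, -0.003, -2.59]
force: [-3.8, -4.5, 3.2]
width: -0.1
gripper_force: 2.7
```

Call:
send_rows --rows '[[[-0.1,0,0,0,0,0],[-0.1,0,0,0,0,0]]]'

```text
clock: 6.05
eef_pos: [544.0, 63.0, 133.9]
tool_rot: [3.141, -0.004, -2.59]
force: [-5.2, -5.7, 4.2]
width: -0.2
gripper_force: 3.5
```

At the far end: the push force rises with no further travel. I'll back off, go round to the knob's -y side, and turn 90° so the same finger edge does the push.

Call:
send_rows --rows '[[[1,0,0,0,0,0],[2.5,0,0,0,0,0],[2.5,-1.5,0,0,0,-0.13],[2.5,-3,0,0,0,-0.27],[2.5,-4.2,0,0,0,-0.4],[1.5,-4.2,0,0,0,-0.54],[0.5,-4.2,0,0,0,-0.68],[-0.5,-4.2,0,0,0,-0.82],[-1.5,-4.2,0,0,0,-0.96],[-2.2,-4.2,0,0,0,-1.1]]]'

```text
clock: 7.05
eef_pos: [587.7, 41.5, 134.4]
tool_rot: [-3.138, 0.002, -1.483]
force: [0.4, -1.0, 0.2]
width: 0.1
gripper_force: 0.0
```

Call:
send_rows --rows '[[[0,0,0,0,0,-0.14],[0,0,0,0,0,-0.28],[0,0,0,0,0,-0.42],[0,0,0,0,0,-0.47],[0,0,0,0,0,-0.47],[0,0,0,0,0,-0.47]]]'

```text
clock: 7.65
eef_pos: [586.7, 40.4, 134.1]
tool_rot: [-3.14, 0.001, -1.021]
force: [-0.8, -0.3, -0.5]
width: -0.1
gripper_force: 0.0
```

```bash
python3 - <<'E'
from h import *
s=ctrl.read_state(); print(s['clock'],fx(s['eef_pos']),s['eef_pos'][2],s['tool_rot'][2]-(0.559-np.pi/2),M.T@np.array(s['force'])[:2],np.round(s['qpos'],2))
a=img('scene'); b=img('side'); cv2.imwrite('pics/s3.png',np.hstack([cv2.resize(i[v-50:v+50,u-40:u+40],None,fx=5,fy=5,interpolation=2) for i,u,v in((a['bgr'],305,235),(b['bgr'],275,180))]))
E
```

```text
7.65 [ 26.40992529 -42.84161687] 134.0922527766407 -0.008922700324804023 [-0.79214479  0.1754839 ] [ 0.27  0.85 -0.63  1.81  0.74  0.72  2.92]
```

View pics/s3.png

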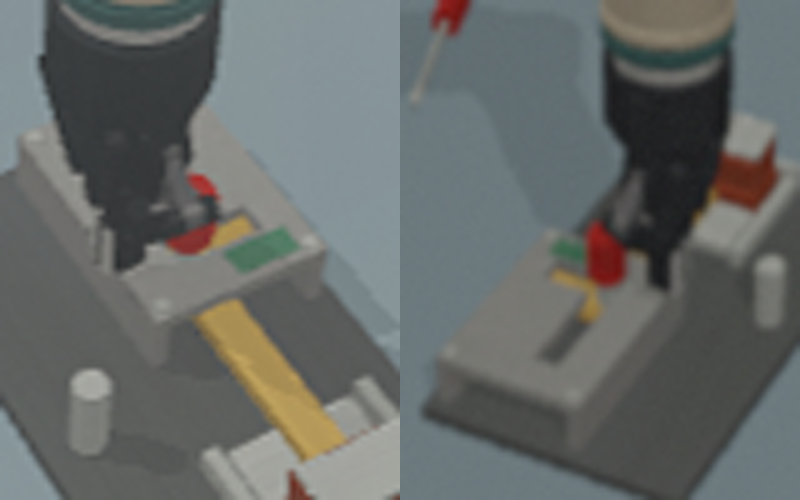

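Joint 7 has ended up close to its limit (2.92 of 2.94). I'll turn the tool half round the other way, which gives the same finger edge and leaves it room.

Call:
send_rows --rows '[[[0,0,0,0,0,0.14],[0,0,0,0,0,0.28],[0,0,0,0,0,0.42],[0,0,0,0,0,0.56],[0,0,0,0,0,0.7],[0,0,0,0,0,0.84],[0,0,0,0,0,0.98],[0,0,0,0,0,1.12],[0,0,0,0,0,1.26],[0,0,0,0,0,1.4]]]'

```text
clock: 8.75
eef_pos: [586.7, 40.3, 134.4]
tool_rot: [-3.141, 0.001, -2.425]
force: [-0.4, -0.4, 0.1]
width: -0.1
gripper_force: 0.0
```

Call:
send_rows --rows '[[[0,0,0,0,0,0.14],[0,0,0,0,0,0.28],[0,0,0,0,0,0.42],[0,0,0,0,0,0.56],[0,0,0,0,0,0.7],[0,0,0,0,0,0.84],[0,0,0,0,0,0.98],[0,0,0,0,0,1.12],[0,0,0,0,0,1.26],[0,0,0,0,0,1.4]]]'

```text
clock: 9.75
eef_pos: [586.8, 40.4, 134.4]
tool_rot: [3.14, 0.001, 2.458]
force: [0.9, 0.5, -0.3]
width: 0.1
gripper_force: 0.0
```

Call:
send_rows --rows '[[[0,0,0,0,0,0.14],[0,0,0,0,0,0.28],[0,0,0,0,0,0.33],[0,0,0,0,0,0.33],[0,0,0,0,0,0.33]]]'

```text
clock: 10.25
eef_pos: [586.6, 40.3, 134.2]
tool_rot: [3.141, 0.0, 2.136]
force: [-0.0, -0.5, 0.5]
width: -0.2
gripper_force: 0.0
```

```bash
python3 - <<'E'
from h import *
s=ctrl.read_state(); print(s['clock'],fx(s['eef_pos']),s['eef_pos'][2],s['tool_rot'][2]-(0.559+np.pi/2),M.T@np.array(s['force'])[:2],np.round(s['qpos'],2))
E
```

```text
10.25 [ 26.28200496 -42.84010789] 134.2277197507203 0.005706339886303979 [-0.27716409 -0.4426999 ] [-0.23  0.78  0.18  1.83 -0.24  0.55  0.67]
```

Call:
send_rows --rows '[[[0.5,0,0,0,0,0],[1,0,0,0,0,0],[1.5,0,0,0,0,0],[2,0,0,0,0,0],[2.4,0,0,0,0,0],[2.8,0,0,0,0,0]]]'

```text
clock: 10.85
eef_pos: [571.8, 63.1, 134.1]
tool_rot: [3.141, 0.001, 2.133]
force: [1.7, -1.6, -0.6]
width: 0.3
gripper_force: 1.5
```

Call:
send_rows --rows '[[[0.3,0,0,0,0,0],[0.6,0,0,0,0,0],[0.9,0,0,0,0,0],[1.2,0,0,0,0,0],[1.5,0,0,0,0,0],[1.8,0,0,0,0,0],[1.8,0,0,0,0,0]]]'

```text
clock: 11.55
eef_pos: [561.5, 79.6, 134.0]
tool_rot: [-3.141, -0.001, 2.135]
force: [0.9, -0.6, -0.0]
width: 0.1
gripper_force: 0.4
```

Call:
send_rows --rows '[[[0.1,0,0,0,0,0],[0.2,0,0,0,0,0],[0.3,0,0,0,0,0],[0.4,0,0,0,0,0],[0.4,0,0,0,0,0]]]'

```text
clock: 12.05
eef_pos: [559.7, 82.3, 134.0]
tool_rot: [3.141, -0.0, 2.134]
force: [1.8, -0.7, -0.8]
width: -0.1
gripper_force: 1.0
```

Call:
send_rows --rows '[[[0.1,0,0,0,0,0],[0.2,0,0,0,0,0],[0.2,0,0,0,0,0]]]'

```text
clock: 12.35
eef_pos: [559.3, 83.0, 134.1]
tool_rot: [3.141, 0.002, 2.133]
force: [3.7, -4.0, -0.9]
width: -0.2
gripper_force: 2.4
```

Call:
send_rows --rows '[[[0.1,0,0,0,0,0],[0.15,0,0,0,0,0],[0.15,0,0,0,0,0]]]'

```text
clock: 12.65
eef_pos: [559.2, 83.1, 134.2]
tool_rot: [3.14, 0.004, 2.132]
force: [3.9, -4.7, -3.2]
width: 0.1
gripper_force: 3.6
```

It has stalled at the closed end, at about the expected travel. I'll press slightly more, back off, lift and check.

Call:
send_rows --rows '[[[0.1,0,0,0,0,0],[0.15,0,0,0,0,0],[0.15,0,0,0,0,0]]]'

```text
clock: 12.95
eef_pos: [559.0, 83.3, 134.2]
tool_rot: [3.14, 0.005, 2.131]
force: [6.2, -7.3, -4.3]
width: 0.1
gripper_force: 4.9
```

Call:
send_rows --rows '[[[-1,0,0,0,0,0],[-3,0,0,0,0,0],[-4,0,0,0,0,0],[-5,0,-3,0,0,0],[-8,0,-6,0,0,0],[-11,0,-9,0,0,0],[-13,0,-12,0,0,0],[-13,0,-12,0,0,0],[-13,0,-12,0,0,0]]]'

```text
clock: 13.85
eef_pos: [626.1, -23.3, 254.3]
tool_rot: [3.141, -0.001, 2.133]
force: [-0.6, 0.7, -0.6]
width: 0.0
gripper_force: 0.0
```

```bash
python3 - <<'E'
from h import *
s=ctrl.read_state(); print(s['clock'],fx(s['eef_pos']),s['eef_pos'],s['force'])
a=img('scene'); b=img('side'); w=img('wrist'); z=lambda i,u,v:cv2.resize(i[v-37:v+38,u-50:u+50],None,fx=4,fy=4,interpolation=2)
cv2.imwrite('pics/s4.png',np.vstack([np.hstack([z(a['bgr'],310,240),z(b['bgr'],280,180)]),cv2.resize(w['bgr'],(400,300)).repeat(1,0) if 0 else np.hstack([cv2.resize(w['bgr'],(400,300)),np.zeros((300,400,3),np.uint8)])]))
ca,sa=redknob(a,(285,195,325,232)); cb,sb=redknob(b,(255,165,287,200)); print(ca,sa,cb,sb)
p,e=tri(*ray(a,*ca),*ray(b,*cb)); print(p,e,fx(p),fx(onz(b,*cb,73)))
E
```

```text
13.85 [  25.98995535 -117.75649023] [626.08473828 -23.34881038 254.28286399] [-0.58669563  0.66344054 -0.59297644]
[314.5 216. ] [311 215   8   3   8] [266.65079365 177.53968254] [264 172   7  12  63]
[539.52918953  97.83612661  83.86654726] 12.018206463230468 [16.87844305 30.88614267] [25.28306199 30.58042143]
```

View pics/s4.png

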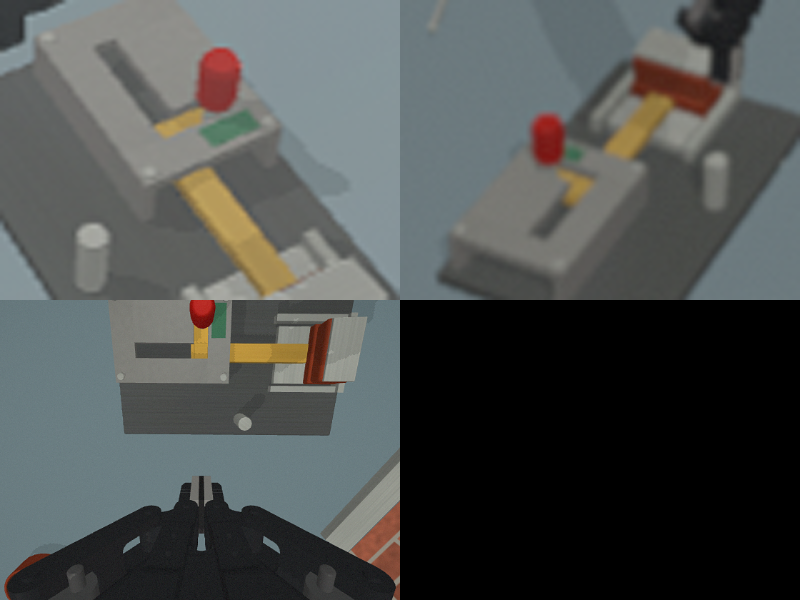

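The knob is at the closed end of the short leg beside the green field, 32.8 mm across by the side camera. The casting and gauge are where they were and the arm is clear.

```bash
python3 -c "
from cell import ctrl
print(ctrl.finish_job())"
```

```text
the job is handed in; nothing more can be done
None
```

The knob was pushed to the far end of the long leg, then sideways to the closed end of the short leg; the final pictures show it beside the green field with the casting and gauge undisturbed, and the job was handed in at about 14 s.

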